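Draw the level out of the shelf's wiring well

TASK

The club's long aluminium level was left lying in the wiring well under the driver's shelf, and it is longer than the open service hatch above it. Reach in through the hatch and take hold of it, tilt it, draw it out end first without forcing it against the shelf or shifting the other things on the shelf, then turn it level again. Finish while still holding it in the gripper, level and still, a hand's breadth (about 100 mm) up from the shelf top and touching nothing else.

Things in the scene. Friction and masses are not known exactly. Their poses are not given: they have to be found in the camera images.
- shelf: Driver's shelf, fixed: painted hardboard top 6 mm thick on a wooden frame, 340 mm (its x) by 800 mm (its y), top surface 78 mm above the table. Origin: centre of its underside, on the table, z up. Position and yaw differ each time. In the middle of the top is an open hatch 160 mm (x) by 240 mm (y) into the wiring well below.
- hatch (a point): Centre of the hatch, at the height of the shelf's top surface; axes as the shelf's. The well under it, centred on it: 220 mm wide (x), 400 mm long (y), floor 6 mm above the table, 66 mm clear height from floor to underside of the top. So the top covers the last 80 mm of the well at each y end and 30 mm at each x side.
- level: Level: aluminium bar 300 mm long (its x), 20 mm wide (y), 40 mm high (z), 0.2 to 0.4 kg, balanced at its middle, black end caps. Loose; starts upright on the well's floor, about along the shelf's y (within 0.06 rad), up to 36 mm off centre lengthwise and 12 mm sideways. Its middle shows in the hatch and can be pinched across the 20 mm. Origin: centre of its underside.
- level_end_a (a point): Middle of the level's underside edge at its +x end, 150 mm from its origin (the end with the round side window).
- level_end_b (a point): Middle of the level's underside edge at its -x end, 150 mm from its origin.
- rack: Wooden rack with four angled car slots, three holding cars, 270 by 150 mm, about 100 mm high, fixed on the shelf at its +y end; it begins about 110 mm beyond the hatch. Origin: centre of its underside.
- jig: Aluminium chassis jig, plate 200 by 90 by 10 mm with blocks to 30 mm high, loose on the -y end of the shelf. Origin: centre of its underside. Leave alone.
- tin: Squat metal tin with screw cap, 70 mm diameter, 48 mm high, loose on the shelf near a corner of the hatch. Origin: centre of its underside. Leave alone.
- pylon: Small orange cone with a 60 mm square foot, 108 mm high, loose on the shelf near a corner of the hatch. Origin: centre of its underside. Leave alone.
- car: Slot car 120 by 50 by 34 mm, loose on the shelf near a corner of the hatch. Origin: centre, at wheel bottom level. Leave alone.
- controller: Yellow hand controller lying on its side, about 80 by 130 by 26 mm, loose on the shelf near its -x -y hatch corner. Origin: near its middle, at its underside. Leave alone.

How it is judged:
By the outcome, as a careful person would: the job done as asked, in the order asked, and still so for the second after the job is handed in, while the arm keeps its last pose, push and grip.
It also fails if it takes over 40 s, if anything falls off the work surface, if the arm or the gripper's body presses on something with over 40 N, if the wrist force passes 120 N, or if a joint passes its speed limit or range.

ROBOT

A 7-joint arm with a two-finger parallel gripper is mounted at the origin on the work surface. World frame = base frame: x ahead of the robot, y to its left, z up, the work surface at z = 0. Lengths are in m, angles in rad, forces in N, time in s.
With the tool pointing down it reaches from about 0.4 to 0.85 m from the base axis. Payload 10.4 kg.
Tool frame: the origin (TCP) lies at the very end of the fingers, on their centre line; the grasp point (between the pads) lies 19 mm behind it (manip.pinch_z is the distance from the TCP to the grasp point, in m); z points along the fingers, y is the line along which they close (so a half turn about z gives the same grasp; the last joint's range is limited). The gripper opens to 85 mm and grips with 20 to 120 N. Pads are 22 mm wide; open, the fingers measure 114 mm over their backs; the gripper's body (76 mm by 85 mm) begins 54 mm behind the grasp point. The pads swing forward as they close: fully open they stand 13 mm farther back than shut.
Start: joints at [1.236, 0.332, -0.065, 1.46, 0.022, 1.35, -0.088], TCP at [0.192, -0.595, 0.231] pointing down, gripper open.
Joint ranges: [-2.6, 2.6], [-0.5, 2.12], [-1.47, 1.34], [0.16, 2.42], [-1.27, 4.41], [0.06, 2.06], [-2.6, 2.6]. Speed limits (rad/s): [2.22, 2.22, 2.79, 2.79, 3.14, 3.14, 3.14].

INTERFACE

Orientations are given as a unit quaternion [x, y, z, w].
In Python, from workcell import manip gives the robot as it stands. The module is installed in compiled form; this text tells all that it offers.
- The arm moves only by the shell command python3 -m creep 'ROWS' [OPENING] [FORCE]. ROWS is a JSON object of lists of equal length, an entry for each row: "slide": the shift along the tool's x, y, z in m, a list of three; "twist": the turn about the tool's z in degrees. A call has 1 to 8 rows; each row shifts and turns the commanded pose from where the row before left it, along the tool's axes as they then stand; what a row does not reach is not made up. A row lasts 1/8 s, in which the tool goes at most 62.5 mm and 10.7 degrees, less where a joint would pass 70% of its speed; a pose out of reach is approached as far as the arm can. A call with a gripper value outside its range is refused whole. OPENING is the opening in per cent of the stroke, from 0 (shut) to 100 (fully open), set as the call begins (- or left out, the last holds). The fingers move at their own pace and stop on an object; FORCE is the grip in N (left out, the last holds). Time passes only in rows, so rows that do not move let the fingers close. It gives the time, the measured TCP pose, the force, the opening and the grip force at its end, in the units of the state.
- manip.get_obs(): the state, without advancing time (a new reading comes with each control period).
- manip.camera(name): name is "side" or "top"; returns (picture, depth): 384x512x3 uint8, blue, green, red; 384x512 float32, m along the optical axis (not along the pixel's ray), 0 where there is no reading.
- manip.camera_params(name): a dict with "intrinsics" (3x3 intrinsics, pixels), "R" (3x3) and "t" (3): a world point X has camera coordinates R X + t. Camera axes: x right, y down, z forward; pixel columns grow to the right and rows downward; lengths in m; the calibration is good to about 2 mm. A picture is of the moment at which its call begins. camera_params takes no time and is no camera call.
- manip.hand_in(): hands the job in; it is judged then, once.
The state is a dict: "clock": time; "joint_pos": joint angles; "joint_velocities": joint speeds; "tau": joint torques, N m; "position": TCP position; "ee_rot": TCP orientation; "ft_force": force on the tool from outside, world axes, zero at the start; "torque": the same for the moment, N m; "grip_width": opening from 0.0 (shut) to 1.0 (fully open); "grasp_force": force on a finger pad.
Only numpy, scipy, OpenCV 4.12 (cv2) and the standard library are available. Lean on these libraries where they do the work, as an engineer would, in place of code of your own. Each camera call takes 0.05 s, during which the arm holds its last target. There are 200 camera calls.

## Working session

There is one attempt and no reset: what is moved stays moved. The work goes in short steps, Python scripts to look and compute and a shell command to move; the robot and the scene stay as the last step left them, time stands still between calls to the robot, and variables do not carry over. Pictures are saved under pics/ and viewed, at most 10 in all, crops included, and the job is handed in when it is done.

```bash
mkdir -p pics; python3 - <<'E'
from workcell import manip
import cv2,numpy as np
for n in("top","side"):
    p,d=manip.camera(n);cv2.imwrite(f"pics/{n}0.png",p);np.save(f"{n}0d.npy",d)
    c=manip.camera_params(n);print(n,np.round(c["intrinsics"],1).tolist(),np.round(c["R"],3).tolist(),np.round(c["t"],3).tolist())
print(manip.get_obs(),manip.pinch_z)
E
```

```text
top [[438.9, 0.0, 256.5], [0.0, 438.9, 186.6], [0.0, 0.0, 1.0]] [[0.019, -0.999, 0.026], [-0.996, -0.021, -0.09], [0.09, -0.024, -0.996]] [0.014, 0.57, 1.182]
side [[352.2, 0.0, 258.9], [0.0, 352.2, 194.0], [0.0, 0.0, 1.0]] [[0.99, -0.14, -0.011], [-0.111, -0.733, -0.671], [0.086, 0.666, -0.741]] [-0.564, 0.165, 0.798]
{'clock': 0.1, 'joint_pos': array([ 1.23636458,  0.33281493, -0.06468163,  1.46085601,  0.02159309,
        1.34991108, -0.08851586]), 'joint_velocities': array([ 0.00099323,  0.00064276,  0.00101995, -0.00096283, -0.00048218,
        0.0002922 ,  0.00033103]), 'tau': array([ 5.43464048e-04, -6.26739407e+01,  4.86421294e-02, -3.92431748e+01,
        1.61997846e-02,  7.01368059e-03,  2.99833118e-05]), 'position': array([ 0.19163586, -0.59453873,  0.23059217]), 'ee_rot': array([ 9.87870725e-01,  1.55277207e-01, -1.29113825e-04, -6.34175876e-04]), 'ft_force': array([-0.19305084, -0.59231817,  0.03391129]), 'torque': array([ 0.02580236, -0.01880801, -0.0351027 ]), 'grasp_force': 0.0, 'grip_width': 0.9993997598604066} 0.0187
```

View pics/top0.png

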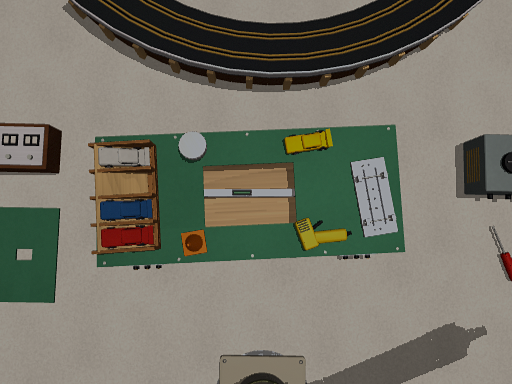

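View pics/side0.png

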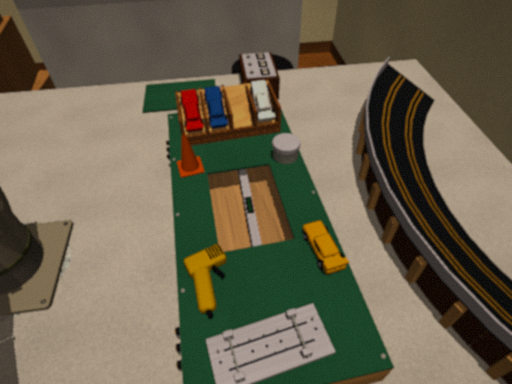

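The top view shows the hatch at about cols 204-295, rows 163-226. The level runs along row ~192, the rack is at the left (+y), and the tin (192,146) and pylon (194,242) are at the +y corners. The car and controller sit at the -y corners. The side view shows the same layout. The tool stays vertical, so I'll tilt the bar by letting it pivot in lightly closed pads.

```bash
cat > h.py <<'E'
from workcell import manip
import cv2,numpy as np
def pts(n,d):
    c=manip.camera_params(n);K,R,t=c["intrinsics"],c["R"],c["t"]
    v,u=np.mgrid[:384,:512];P=np.stack([(u-K[0,2])/K[0,0]*d,(v-K[1,2])/K[1,1]*d,d],-1)
    return (P-t)@R
def ray(n,u,v,z):
    c=manip.camera_params(n);K,R,t=c["intrinsics"],c["R"],c["t"]
    r=R.T@np.linalg.solve(K,[u,v,1]);o=-R.T@t;return o+r*(z-o[2])/r[2]
def proj(n,X):
    c=manip.camera_params(n);q=c["intrinsics"]@(c["R"]@np.asarray(X)+c["t"]);return q[:2]/q[2]
E
python3 - <<'E'
from h import *
C={}
for n in("top","side"):
    p=cv2.imread(f"pics/{n}0.png");W=pts(n,np.load(f"{n}0d.npy"))
    hsv=cv2.cvtColor(p,cv2.COLOR_BGR2HSV)
    g=cv2.inRange(hsv,(60,100,30),(90,255,255))
    N,L,S,_=cv2.connectedComponentsWithStats(g);i=1+np.argmax(S[1:,4]);g=(L==i).astype(np.uint8)
    print(n,"shelf z",np.median(W[g>0][:,2]))
    cs,h=cv2.findContours(g,cv2.RETR_CCOMP,cv2.CHAIN_APPROX_NONE)
    hol=max([c for k,c in enumerate(cs) if h[0][k][3]>=0],key=cv2.contourArea)
    print("hole rect",cv2.minAreaRect(hol))
    m=np.zeros_like(g);cv2.drawContours(m,[hol],-1,1,-1)
    m=cv2.erode(m,np.ones((3,3)))
    bar=(m>0)&(W[...,2]>.03)&(W[...,2]<.055)&(hsv[...,1]<60)
    q=W[bar];print("bar n,z",bar.sum(),np.median(q[:,2]))
    if n=="top":
        b=cv2.boxPoints(cv2.minAreaRect(hol));H=np.array([ray("top",*k,.078) for k in b]);print("hatch",H.round(3).tolist(),H.mean(0))
        o=cv2.convexHull(max(cs,key=cv2.contourArea));R=cv2.minAreaRect(o);H=np.array([ray("top",*k,.078) for k in cv2.boxPoints(R)]);print("shelf",H.round(3).tolist(),H.mean(0))
        f=(m>0)&(W[...,2]<.02);print("floor",np.median(W[f][:,2]))
    v,u=np.nonzero(bar);qq=np.array([ray(n,a,b,.046) for a,b in zip(u,v)])
    l=cv2.fitLine(qq[:,:2].astype(np.float32),cv2.DIST_HUBER,0,.01,.01).ravel();print("line",l, "y-range",q[:,1].min(),q[:,1].max())
E
```

```text
top shelf z 0.0779892311003368
hole rect ((276.8439636230469, 206.63058471679688), (90.83494567871094, 148.333984375), 87.95458984375)
bar n,z 592 0.04607264268041922
hatch [[0.622, 0.174, 0.078], [0.645, -0.219, 0.078], [0.406, -0.227, 0.078], [0.385, 0.158, 0.078]] [ 0.51457148 -0.0284651   0.078     ]
shelf [[0.686, 0.463, 0.078], [0.741, -0.353, 0.078], [0.397, -0.363, 0.078], [0.351, 0.432, 0.078]] [0.54384594 0.04478011 0.078     ]
floor 0.005959131922618499
line [ 0.02373635 -0.99971825  0.55276626  0.04551234] y-range -0.07604884197090872 0.16751834509952204
side shelf z 0.07682515461771228
hole rect ((234.06869506835938, 237.17529296875), (140.0876922607422, 115.63040161132812), 71.96571350097656)
bar n,z 573 0.0444095919989504
line [ 0.0311281  -0.9995154   0.5524424   0.06432995] y-range -0.054565763904115466 0.19067877842741462
```

```bash
python3 - <<'E'
from h import *
p=cv2.imread("pics/top0.png");W=pts("top",np.load("top0d.npy"));hsv=cv2.cvtColor(p,cv2.COLOR_BGR2HSV)
# hatch: rim from pixels in shelf area lying below shelf top, cast on z=.078
m=np.zeros((384,512),np.uint8);m[155:235,195:305]=(W[155:235,195:305,2]<.07)
c=max(cv2.findContours(m,0,1)[0],key=cv2.contourArea);r=cv2.minAreaRect(c);B=cv2.boxPoints(r)
H=np.array([ray("top",*k,.078) for k in B]);print(r,H.round(3).tolist(),H.mean(0).round(4))
# dark vial
f=(p[188:198,225:262].max(2)<130);v,u=np.nonzero(f);print("vial px",u.min()+225,u.max()+225,v.mean()+188, ray("top",u.mean()+225,v.mean()+188,.046))
# green outline, shelf long edges
g=cv2.inRange(hsv,(60,100,30),(90,255,255));g[:,:80]=0
h=cv2.convexHull(np.concatenate(cv2.findContours(g,0,1)[0]))
a=cv2.approxPolyDP(h,6,True)[:,0];print([ (k.tolist(),ray("top",*k,.078).round(3).tolist()) for k in a])
s=cv2.imread("pics/side0.png");cv2.imwrite("pics/s1.png",cv2.resize(s[140:320,160:360],None,fx=3,fy=3,interpolation=2))
gs=(s[150:250,235:262].astype(int).max(2)<110);v,u=np.nonzero(gs);print("side vial",u.mean()+235,v.mean()+150,ray("side",u.mean()+235,v.mean()+150,.046))
for nm,(u,v) in dict(tin=(192,146),pyl=(194,242),car=(308,141),ctl=(322,236)).items(): print(nm,W[v,u].round(3))
E
```

```text
((249.08465576171875, 193.97259521484375), (60.511680603027344, 91.29039001464844), 87.31622314453125) [[0.617, 0.171, 0.078], [0.634, -0.069, 0.078], [0.474, -0.079, 0.078], [0.458, 0.159, 0.078]] [0.5457 0.0456 0.078 ]
vial px 225 261 193.1718061674009 [0.54925143 0.06662176 0.046     ]
[([394, 125], [0.739, -0.339, 0.078]), ([404, 251], [0.404, -0.363, 0.078]), ([97, 266], [0.352, 0.432, 0.078]), ([96, 137], [0.687, 0.452, 0.078])]
side vial 248.1880650994575 179.03526220614827 [0.56324182 0.15054538 0.046     ]
tin [0.66  0.193 0.128]
pyl [0.42  0.177 0.157]
car [ 0.683 -0.103  0.114]
ctl [ 0.439 -0.143  0.099]
```

View pics/s1.png

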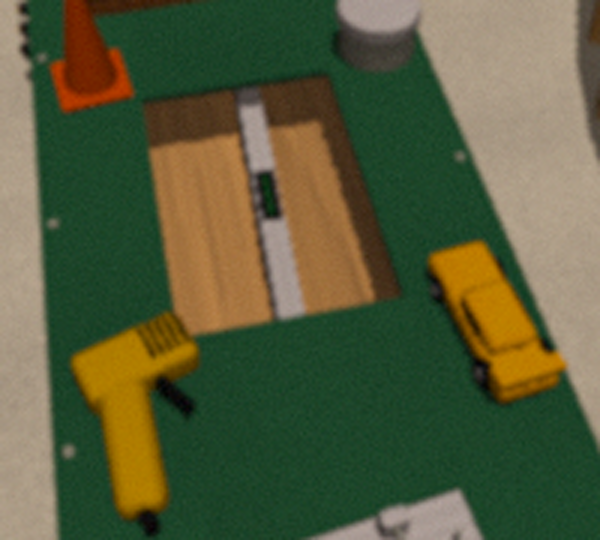

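The crop shows the level's green vial at crop (267,194), full frame (249,205). The car and controller lie off to the two -y sides and the bar's lane is clear.

```bash
python3 - <<'E'
from h import *
print(ray("side",249,204.7,.046),ray("top",242,192.3,.046))
# triangulate vial height
A=[];b=[]
for n,u,v in(("side",249,204.7),("top",242,192.3)):
    c=manip.camera_params(n);P=c["intrinsics"]@np.c_[c["R"],c["t"]]
    for k,w in((0,u),(1,v)): r=w*P[2]-P[k];A.append(r[:3]);b.append(-r[3])
print(np.linalg.lstsq(np.array(A),np.array(b),rcond=None)[0])
E
```

```text
[0.554759   0.06355172 0.046     ] [0.55164757 0.0648805  0.046     ]
[0.55299774 0.06490477 0.04425433]
```

```bash
python3 -m creep '{"slide":[[0.04,-0.033,0],[0.04,-0.033,0],[0.04,-0.033,0],[0.04,-0.033,0],[0.04,-0.033,0],[0.04,-0.033,0],[0.04,-0.033,0],[0.04,-0.033,0]],"twist":[0,0,0,0,0,0,0,0]}' 60 20; python3 -m creep '{"slide":[[0,0,0],[0,0,0],[0,0,0],[0,0,0],[0,0,0],[0,0,0],[0,0,0],[0,0,0]],"twist":[-9.2,-9.2,-9.2,-9.2,-9.2,-9.2,-9.2,-9.2]}'
cat >> h.py <<'E'
from scipy.spatial.transform import Rotation as Ro
def tool(target,yaw):
    "remaining slide in tool axes to a world TCP target, and twist to a tool-x yaw (deg)"
    o=manip.get_obs();R=Ro.from_quat(o["ee_rot"]).as_matrix()
    y=np.degrees(np.arctan2(R[1,0],R[0,0]))
    print("pos",o["position"].round(4),"yaw %.1f"%y,"slide mm",(R.T@(np.array(target)-o["position"])*1e3).round(1),"twist %.1f"%(y-yaw),"z-axis",R[:,2].round(3),"F",o["ft_force"].round(1),"t",o["clock"])
E
python3 -c "
from h import *
tool([.5544,-.026,.1],91.5)"
```

```text
clock: 1.1
position: [0.4158, -0.2439, 0.2312]
ee_rot: [0.988, 0.155, -0.0, 0.0]
ft_force: [1.6, -0.8, 0.7]
grip_width: 0.598
grasp_force: 0.0
clock: 2.1
position: [0.4151, -0.2453, 0.231]
ee_rot: [0.696, 0.718, -0.0, -0.0]
ft_force: [-0.8, -0.2, -0.2]
grip_width: 0.601
grasp_force: 0.0
pos [ 0.4151 -0.2453  0.231 ] yaw 91.8 slide mm [214.9 146.  131. ] twist 0.3 z-axis [-0.001  0.    -1.   ] F [-0.8 -0.2 -0.2] t 2.1
```

```bash
python3 -m creep '{"slide":[[0.036,0.0245,0],[0.036,0.0245,0],[0.036,0.0245,0],[0.036,0.0245,0],[0.036,0.0245,0.03],[0.035,0.0235,0.04],[0,0,0.03],[0,0,0]],"twist":[0,0,0,0,0,0,0,0]}'
python3 - <<'E'
from h import *
tool([.5544,-.026,.018],91.5)
p,d=manip.camera("side");cv2.imwrite("pics/s2.png",cv2.resize(p[100:320,140:360],None,fx=2.5,fy=2.5,interpolation=2))
E
```

```text
clock: 3.1
position: [0.5541, -0.0266, 0.129]
ee_rot: [0.698, 0.716, -0.001, -0.002]
ft_force: [0.2, -1.0, 0.7]
grip_width: 0.599
grasp_force: 0.0
pos [ 0.5541 -0.0266  0.129 ] yaw 91.5 slide mm [  0.5   0.8 111. ] twist 0.0 z-axis [-0.005  0.001 -1.   ] F [ 0.2 -1.   0.7] t 3.1
```

View pics/s2.png

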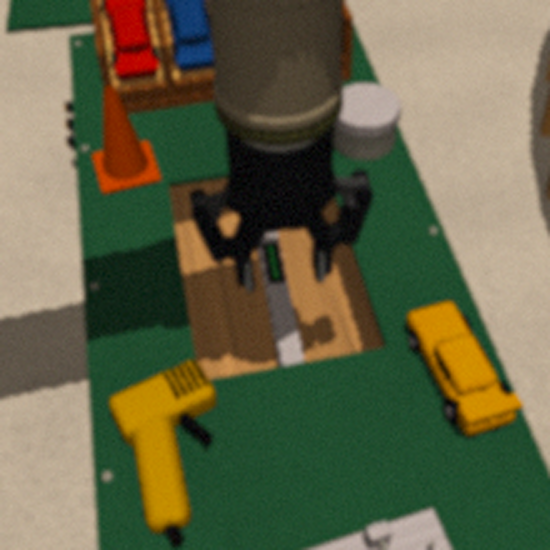

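The fingers at crop (245,285) and (320,275) straddle the bar, clear of the hatch rim. Next I lower and close lightly.

```bash
python3 -m creep '{"slide":[[0,0,0.03],[0,0,0.03],[0,0,0.025],[0,0,0.02],[0,0,0.01],[0,0,0]],"twist":[0,0,0,0,0,0]}'; python3 -m creep '{"slide":[[0,0,0],[0,0,0],[0,0,0],[0,0,0]],"twist":[0,0,0,0]}' 0 20
```

```text
clock: 3.9
position: [0.5559, -0.027, 0.0164]
ee_rot: [0.698, 0.716, -0.0, 0.0]
ft_force: [0.9, 1.0, 0.0]
grip_width: 0.6
grasp_force: 0.0
clock: 4.4
position: [0.5565, -0.0268, 0.0172]
ee_rot: [0.698, 0.716, 0.0, 0.001]
ft_force: [-0.8, -1.3, 5.8]
grip_width: 0.229
grasp_force: 22.2
```

```bash
python3 -m creep '{"slide":[[0,0,-0.002],[0.006,0,0],[0.006,0,0],[0.006,0,0],[0.005,0,0],[0,0,0]],"twist":[0,0,0,0,0,0]}'; python3 -m creep '{"slide":[[0,0,-0.006],[0,0,-0.006],[0,0,-0.006],[0,0,-0.006],[0,0,0]],"twist":[0,0,0,0,0]}'
python3 - <<'E'
from h import *
tool([.5544,-.026,.018],91.5)
p,d=manip.camera("side");cv2.imwrite("pics/s3.png",cv2.resize(p[140:300,180:340],None,fx=3.5,fy=3.5,interpolation=2))
E
```

```text
clock: 5.15
position: [0.5551, -0.0031, 0.0183]
ee_rot: [0.698, 0.716, 0.0, -0.0]
ft_force: [0.2, 0.3, -1.8]
grip_width: 0.234
grasp_force: 21.1
clock: 5.78
position: [0.5556, -0.0039, 0.0429]
ee_rot: [0.698, 0.716, 0.0, 0.0]
ft_force: [-0.2, -0.6, -1.9]
grip_width: 0.227
grasp_force: 21.1
pos [ 0.5556 -0.0039  0.0429] yaw 91.5 slide mm [-22.1  -1.8  24.9] twist -0.0 z-axis [ 0.001 -0.    -1.   ] F [-0.2 -0.6 -1.9] t 5.775
```

View pics/s3.png

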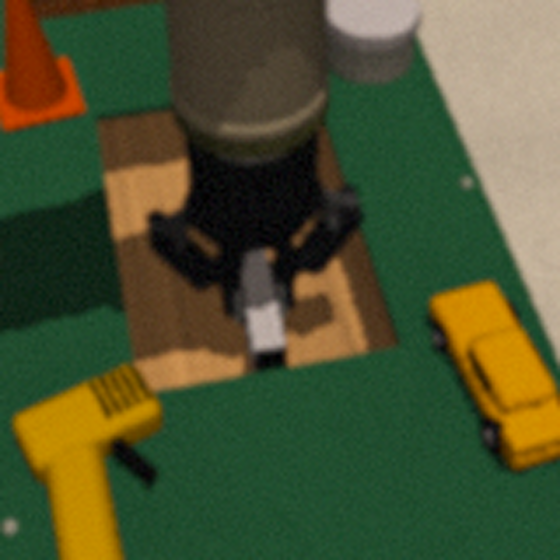

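The black end cap now shows at crop (268,352), inside the hatch. I'll use depth to measure the tilt of the visible part of the bar.

```bash
cat >> h.py <<'E'
def tilt():
    o=manip.get_obs();R=Ro.from_quat(o["ee_rot"]).as_matrix();g=o["position"]-R[:,2]*.0187
    for n in("side","top"):
        p,d=manip.camera(n);W=pts(n,d);L=(W-g)@R   # tool axes about grasp point
        s=p.max(2).astype(int)-p.min(2)
        for nm,lo,hi in(("-y",-.2,-.018),("+y",.018,.29)):
            m=(d>0)&(abs(L[...,1])<.007)&(L[...,0]>lo)&(L[...,0]<hi)&(s<45)&(W[...,2]>.02)&(L[...,2]>-.05-.0*L[...,0])
            q=L[m]
            if len(q)<15: print(n,nm,len(q));continue
            k=np.polyfit(q[:,0],-q[:,2],1)
            r=-q[:,2]-np.polyval(k,q[:,0]);q=q[abs(r)<.006]
            if len(q)<15: print(n,nm,"poor");continue
            k=np.polyfit(q[:,0],-q[:,2],1)
            print(n,nm,"n",len(q),"tilt(-y up) %.1f"%-np.degrees(np.arctan(k[0])),"top above grasp at 0: %.1f mm"%(k[1]*1e3),"x range",q[:,0].min().round(3),q[:,0].max().round(3),"dz sd %.1f"%(np.std(-q[:,2]-np.polyval(k,q[:,0]))*1e3))
E
python3 -c "
from h import *
tilt()"
```

```text
side -y n 202 tilt(-y up) 3.2 top above grasp at 0: 7.1 mm x range -0.198 -0.019 dz sd 2.0
side +y 12
top -y 10
top +y n 433 tilt(-y up) -2.5 top above grasp at 0: 5.8 mm x range 0.042 0.289 dz sd 2.7
```

```bash
sed -i 's/-.2,-.018/-.075,-.018/; s/.018,.29)/.018,.15)/' h.py; python3 -c "
from h import *
tilt()
p,d=manip.camera('top');cv2.imwrite('pics/t4.png',cv2.resize(p[130:260,180:340],None,fx=4,fy=4,interpolation=2))
p,d=manip.camera('side');W=pts('side',d)
for v in range(200,246,3): print(v,W[v,256].round(3),p[v,256])
"
```

```text
side -y n 108 tilt(-y up) -2.3 top above grasp at 0: 10.1 mm x range -0.06 -0.018 dz sd 1.5
side +y 12
top -y 0
top +y n 174 tilt(-y up) 0.1 top above grasp at 0: 10.1 mm x range 0.042 0.148 dz sd 2.1
200 [ 0.56  -0.044  0.184] [14 15 17]
203 [ 0.56  -0.043  0.174] [11 11  8]
206 [ 0.563 -0.017  0.134] [10 14  8]
209 [ 0.562 -0.018  0.126] [7 6 7]
212 [0.572 0.073 0.003] [ 61  87 117]
215 [0.571 0.063 0.004] [54 61 75]
218 [0.564 0.003 0.068] [70 72 77]
221 [ 0.563 -0.006  0.069] [72 76 83]
224 [ 0.562 -0.015  0.07 ] [75 80 91]
227 [ 0.561 -0.023  0.069] [122 128 139]
230 [ 0.56  -0.03   0.068] [165 171 187]
233 [ 0.558 -0.04   0.071] [164 171 187]
236 [ 0.557 -0.047  0.069] [160 168 184]
239 [ 0.556 -0.055  0.069] [123 130 142]
242 [ 0.555 -0.062  0.069] [11 11  9]
245 [ 0.555 -0.063  0.058] [23 40 14]
```

View pics/t4.png

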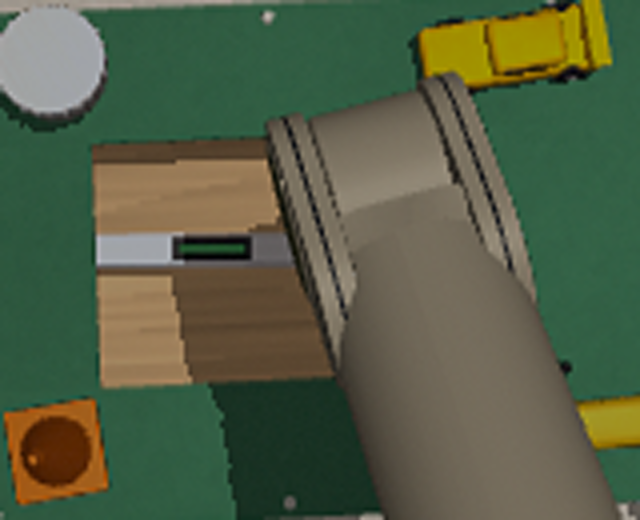

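The top view shows the bar still level: the vial at crop (212,248) reads flat and the top sits at z 0.069 along its length. The 20 N grip therefore holds 0.18 Nm. I'll set it down and regrip nearer the end with only the lower part of the pads, so gravity can turn it.

```bash
python3 -m creep '{"slide":[[0,0,0.008],[0,0,0.008],[0,0,0.007],[0,0,0.002],[0,0,0]],"twist":[0,0,0,0,0]}';python3 -m creep '{"slide":[[0,0,0],[0,0,0],[-0.014,0,-0.003],[-0.014,0,-0.003],[-0.014,0,-0.002],[0,0,0]],"twist":[0,0,0,0,0,0]}' 45 20;  python3 -m creep '{"slide":[[0,0,0],[0,0,0],[0,0,0]],"twist":[0,0,0]}' 0 20;python3 -m creep '{"slide":[[0,0,-0.006],[0,0,-0.006],[0,0,-0.006],[0,0,-0.004],[0,0,0]],"twist":[0,0,0,0,0]}'
python3 - <<'E'
from h import *
tool([.5544,-.026,.018],91.5)
tilt()
p,d=manip.camera('top');W=pts('top',d);s=p.max(2).astype(int)-p.min(2)
m=(abs(W[...,0]-.555)<.01)&(W[...,2]>.03)&(W[...,2]<.075)&(W[...,1]>-.05)&(W[...,1]<.16)&(s<40)
print(np.polyfit(W[m][:,1],W[m][:,2],1),m.sum())
E
```

```text
clock: 6.75
position: [0.5552, -0.0038, 0.0173]
ee_rot: [0.698, 0.716, -0.0, 0.0]
ft_force: [-0.0, -0.1, -1.3]
grip_width: 0.234
grasp_force: 21.2
clock: 7.5
position: [0.5564, -0.048, 0.0255]
ee_rot: [0.699, 0.715, -0.0, 0.0]
ft_force: [0.2, -0.2, -0.1]
grip_width: 0.446
grasp_force: 0.0
clock: 7.88
position: [0.5563, -0.0453, 0.0253]
ee_rot: [0.698, 0.716, 0.0, -0.0]
ft_force: [-0.4, -0.5, 1.4]
grip_width: 0.225
grasp_force: 22.3
clock: 8.5
position: [0.5565, -0.0459, 0.0477]
ee_rot: [0.698, 0.716, 0.0, 0.0]
ft_force: [0.2, -0.9, -1.6]
grip_width: 0.229
grasp_force: 21.9
pos [ 0.5565 -0.0459  0.0477] yaw 91.5 slide mm [20.  -1.6 29.7] twist -0.0 z-axis [ 0.001 -0.    -1.   ] F [ 0.2 -0.9 -1.6] t 8.5
side -y n 29 tilt(-y up) -0.7 top above grasp at 0: 10.8 mm x range -0.074 -0.03 dz sd 1.0
side +y n 21 tilt(-y up) 10.3 top above grasp at 0: 2.8 mm x range 0.018 0.03 dz sd 0.9
top -y 0
top +y n 210 tilt(-y up) 3.9 top above grasp at 0: 0.9 mm x range 0.031 0.148 dz sd 2.2
[-0.07873816  0.06448413] 391
```

It pivots now: the tilt is about 4.3°, which matches the 22 mm lift. I'll keep lifting, with the far end resting on the floor.

```bash
python3 -m creep '{"slide":[[0,0,-0.006],[0,0,-0.006],[0,0,-0.006],[0.001,0,-0.006],[0.001,0,-0.006],[0.001,0,-0.006],[0.001,0,-0.006],[0.001,0,-0.006]],"twist":[0,0,0,0,0,0,0,0]}'
cat >> h.py <<'E'
def bar():
    "height of bar top along world y, both views"
    for n in("top","side"):
        p,d=manip.camera(n);W=pts(n,d);s=p.max(2).astype(int)-p.min(2)
        m=(abs(W[...,0]-.556)<.008)&(W[...,2]>.02)&(W[...,1]>-.13)&(W[...,1]<.17)&(s<40)&(W[...,2]<.2)
        q=W[m]
        for i in range(-13,17,2):
            k=q[(q[:,1]>i/100)&(q[:,1]<i/100+.01)]
            if len(k)>3: print(n,"y %.2f z %.3f sd %.3f n %d"%(i/100+.005,np.median(k[:,2]),k[:,2].std(),len(k)))
E
python3 - <<'E'
from h import *
tool([.5544,-.026,.018],91.5)
bar()
E
```

```text
clock: 9.65
position: [0.5562, -0.0407, 0.0957]
ee_rot: [0.698, 0.716, -0.0, 0.0]
ft_force: [-0.2, -1.2, -1.8]
grip_width: 0.228
grasp_force: 21.8
pos [ 0.5562 -0.0407  0.0957] yaw 91.5 slide mm [14.8 -1.4 77.7] twist -0.0 z-axis [ 0. -0. -1.] F [-0.2 -1.2 -1.8] t 9.65
top y -0.01 z 0.107 sd 0.002 n 22
top y 0.01 z 0.103 sd 0.002 n 24
top y 0.03 z 0.097 sd 0.002 n 24
top y 0.06 z 0.091 sd 0.002 n 20
top y 0.08 z 0.085 sd 0.002 n 12
top y 0.10 z 0.081 sd 0.002 n 16
top y 0.12 z 0.077 sd 0.002 n 19
top y 0.14 z 0.071 sd 0.002 n 20
top y 0.15 z 0.066 sd 0.003 n 14
side y -0.07 z 0.093 sd 0.007 n 69
side y -0.05 z 0.117 sd 0.001 n 23
side y -0.02 z 0.111 sd 0.001 n 21
side y -0.01 z 0.106 sd 0.001 n 15
```

The bar is at about 14°, with its top at z ≈0.064 at the rim, under the 0.072 underside. I'll raise it a bit, then draw it toward -y while lifting.

```bash
python3 -m creep '{"slide":[[0,0,-0.006],[-0.005,0,-0.003],[-0.008,0,-0.003],[-0.008,0,-0.003],[-0.008,0,-0.005],[-0.008,0,-0.008],[-0.008,0,-0.01],[-0.005,0,-0.01]],"twist":[0,0,0,0,0,0,0,0]}'
python3 - <<'E'
from h import *
tool([.5544,-.026,.018],91.5)
bar()
E
```

```text
clock: 10.75
position: [0.5576, -0.0914, 0.1442]
ee_rot: [0.698, 0.716, 0.0, 0.0]
ft_force: [-0.2, 0.1, -1.5]
grip_width: 0.23
grasp_force: 21.9
pos [ 0.5576 -0.0914  0.1442] yaw 91.4 slide mm [ 65.5  -1.6 126.2] twist -0.1 z-axis [ 0. -0. -1.] F [-0.2  0.1 -1.5] t 10.75
top y -0.07 z 0.152 sd 0.002 n 23
top y -0.05 z 0.142 sd 0.003 n 27
top y -0.02 z 0.132 sd 0.003 n 24
top y -0.01 z 0.124 sd 0.003 n 25
top y 0.01 z 0.115 sd 0.002 n 20
top y 0.03 z 0.106 sd 0.003 n 20
top y 0.06 z 0.095 sd 0.002 n 22
top y 0.08 z 0.085 sd 0.002 n 15
top y 0.10 z 0.076 sd 0.002 n 20
top y 0.12 z 0.067 sd 0.002 n 16
top y 0.14 z 0.058 sd 0.003 n 16
top y 0.15 z 0.048 sd 0.003 n 16
side y -0.12 z 0.139 sd 0.003 n 31
side y -0.10 z 0.165 sd 0.044 n 83
side y -0.08 z 0.158 sd 0.042 n 41
side y -0.07 z 0.151 sd 0.002 n 17
side y -0.05 z 0.141 sd 0.002 n 8
```

The bar is at about 24.5° with clear margins. I'll draw the foot inside the hatch rim, lock the grip, and lift it out.

```bash
python3 -m creep '{"slide":[[-0.008,0,-0.003],[-0.008,0,-0.003],[-0.008,0,-0.003],[-0.008,0,-0.003],[-0.006,0,-0.002],[0,0,0]],"twist":[0,0,0,0,0,0]}'
python3 -m creep '{"slide":[[0,0,0],[0,0,0],[0,0,0],[0,0,-0.004],[0,0,-0.008],[0,0,-0.008]],"twist":[0,0,0,0,0,0]}' 0 120
python3 - <<'E'
from h import *
tool([.5544,-.026,.018],91.5)
bar()
p,d=manip.camera("side");cv2.imwrite("pics/s5.png",cv2.resize(p[100:320,140:360],None,fx=2.5,fy=2.5,interpolation=2))
E
```

```text
clock: 11.6
position: [0.5584, -0.1294, 0.1574]
ee_rot: [0.698, 0.716, -0.0, 0.0]
ft_force: [-0.3, 0.2, -1.6]
grip_width: 0.226
grasp_force: 21.9
clock: 12.35
position: [0.5586, -0.1287, 0.1781]
ee_rot: [0.698, 0.716, 0.0, 0.0]
ft_force: [-1.0, -0.2, -1.5]
grip_width: 0.205
grasp_force: 118.9
pos [ 0.5586 -0.1287  0.1781] yaw 91.5 slide mm [102.8  -1.6 160.1] twist -0.0 z-axis [ 0. -0. -1.] F [-1.  -0.2 -1.5] t 12.35
top y -0.12 z 0.078 sd 0.002 n 6
top y -0.10 z 0.185 sd 0.044 n 38
top y -0.08 z 0.176 sd 0.018 n 30
top y -0.07 z 0.167 sd 0.002 n 33
top y -0.05 z 0.157 sd 0.002 n 28
top y -0.02 z 0.149 sd 0.003 n 28
top y -0.01 z 0.137 sd 0.002 n 20
top y 0.01 z 0.128 sd 0.002 n 22
top y 0.03 z 0.119 sd 0.003 n 22
top y 0.06 z 0.108 sd 0.002 n 21
top y 0.08 z 0.099 sd 0.002 n 18
top y 0.10 z 0.088 sd 0.002 n 20
top y 0.12 z 0.080 sd 0.002 n 18
side y -0.12 z 0.078 sd 0.057 n 53
side y -0.10 z 0.077 sd 0.050 n 40
side y -0.08 z 0.078 sd 0.047 n 21
```

View pics/s5.png

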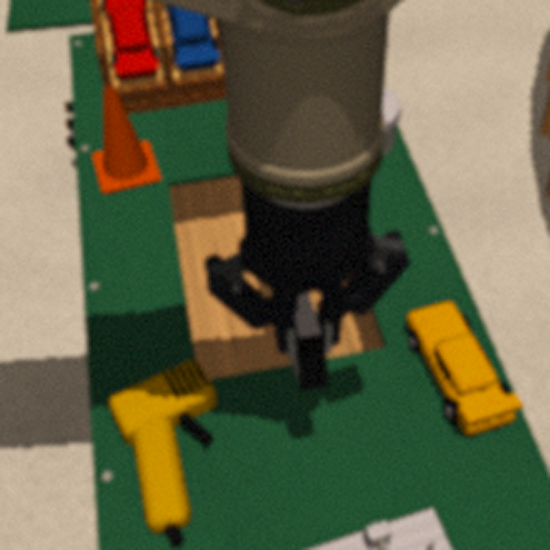

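The raised end cap is at crop (312,365), out of the hatch and held firm at 24.5° under 120 N, with the other objects unmoved. Next I lift it fully out.

```bash
python3 -m creep '{"slide":[[0,0,-0.012],[0,0,-0.016],[0,0,-0.016],[0,0,-0.016],[0,0,-0.016],[0,0,-0.012],[0,0,-0.004],[0,0,0]],"twist":[0,0,0,0,0,0,0,0]}'
python3 - <<'E'
from h import *
tool([.5544,-.026,.018],91.5)
bar()
E
```

```text
clock: 13.5
position: [0.5584, -0.1287, 0.2692]
ee_rot: [0.698, 0.716, -0.0, -0.0]
ft_force: [-0.4, 0.2, -2.3]
grip_width: 0.203
grasp_force: 119.3
pos [ 0.5584 -0.1287  0.2692] yaw 91.5 slide mm [102.8  -1.3 251.2] twist -0.0 z-axis [-0. -0. -1.] F [-0.4  0.2 -2.3] t 13.5
top y -0.12 z 0.080 sd 0.002 n 7
top y -0.10 z 0.077 sd 0.002 n 13
top y -0.08 z 0.077 sd 0.003 n 10
top y 0.06 z 0.197 sd 0.002 n 16
top y 0.08 z 0.189 sd 0.002 n 24
top y 0.10 z 0.181 sd 0.002 n 27
top y 0.12 z 0.170 sd 0.003 n 20
side y -0.12 z 0.077 sd 0.001 n 15
side y -0.10 z 0.077 sd 0.001 n 28
side y -0.08 z 0.077 sd 0.001 n 30
```

The bar is out, with its foot about 55 mm above the shelf. I'll move it over so the foot lands on bare shelf between the tin and pylon, then lower it close.

```bash
python3 -m creep '{"slide":[[0.012,0,0],[0.018,0,0],[0.018,0,0],[0.018,0,0.005],[0.012,0,0.015],[0,0,0.015],[0,0,0.01],[0,0,0.003]],"twist":[0,0,0,0,0,0,0,0]}'
python3 -m creep '{"slide":[[0,0,0],[0,0,0]],"twist":[0,0]}'
python3 - <<'E'
from h import *
tool([.5544,-.05,.217],91.5)
p,d=manip.camera("top");W=pts("top",d);s=p.max(2).astype(int)-p.min(2)
m=(abs(W[...,0]-.553)<.02)&(W[...,2]>.09)&(W[...,1]>.05)&(W[...,1]<.23)&(s<40)&(W[...,2]<.2)
q=W[m];print(np.polyfit(q[:,1],q[:,2],1),q[:,1].max(),q[:,2].min(),np.median(q[:,0]))
cv2.imwrite("pics/t6.png",cv2.resize(p[120:270,80:340],None,fx=3,fy=3,interpolation=2))
E
```

```text
clock: 14.6
position: [0.556, -0.0517, 0.2202]
ee_rot: [0.698, 0.716, -0.001, -0.001]
ft_force: [0.6, -0.3, -2.4]
grip_width: 0.204
grasp_force: 119.2
clock: 14.85
position: [0.5567, -0.051, 0.2218]
ee_rot: [0.698, 0.716, 0.0, 0.0]
ft_force: [-0.2, -0.3, -2.1]
grip_width: 0.204
grasp_force: 119.2
pos [ 0.5567 -0.051   0.2218] yaw 91.4 slide mm [ 1.1 -2.2  4.8] twist -0.1 z-axis [ 0.001 -0.    -1.   ] F [-0.2 -0.3 -2.1] t 14.85
[-0.47055449  0.21033791] 0.20652596055541136 0.09018057689430778 0.5489076227495493
```

View pics/t6.png

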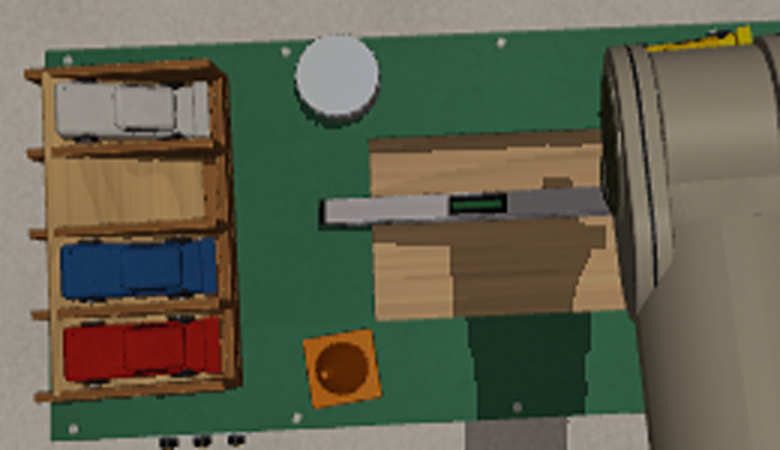

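The foot, at crop (322,212), sits about 4 mm above bare shelf between the tin and pylon. I'll relax the grip to 20 N and lower in an arc so the bar turns level about its foot.

```bash
python3 -m creep '{"slide":[[0,0,0],[0,0,0],[0,0,0.004],[0,0,0.004],[-0.004,0,0.008],[-0.004,0,0.008],[-0.004,0,0.008],[0,0,0]],"twist":[0,0,0,0,0,0,0,0]}' 0 20
cat >> h.py <<'E'
def foot():
    p,d=manip.camera("top");W=pts("top",d);s=p.max(2).astype(int)-p.min(2)
    m=(abs(W[...,0]-.553)<.02)&(W[...,2]>.09)&(W[...,1]>.02)&(W[...,1]<.23)&(s<40)&(W[...,2]<.21)
    q=W[m];k=np.polyfit(q[:,1],q[:,2],1);print("tilt %.1f"%-np.degrees(np.arctan(k[0])),"end y",q[:,1].max().round(3),"top z at end %.3f"%np.polyval(k,q[:,1].max()))
E
python3 - <<'E'
from h import *
tool([.5544,-.05,.217],91.5);foot()
E
```

```text
clock: 15.9
position: [0.5565, -0.063, 0.1885]
ee_rot: [0.698, 0.716, -0.0, -0.001]
ft_force: [0.6, -0.9, 1.8]
grip_width: 0.205
grasp_force: 119.2
pos [ 0.5565 -0.063   0.1885] yaw 91.4 slide mm [ 13.   -1.8 -28.5] twist -0.1 z-axis [-0.001  0.001 -1.   ] F [ 0.6 -0.9  1.8] t 15.9
tilt 18.3 end y 0.207 top z at end 0.114
```

The grip reads 119 N still, but the bar is turning gently with about 4 N at the foot. I'll continue this way.

```bash
python3 -m creep '{"slide":[[-0.003,0,0.008],[-0.003,0,0.008],[-0.003,0,0.008],[-0.003,0,0.008],[-0.003,0,0.008],[-0.002,0,0.008],[-0.001,0,0.006],[0,0,0]],"twist":[0,0,0,0,0,0,0,0]}'
python3 - <<'E'
from h import *
tool([.5544,-.05,.097],91.5);foot()
E
```

```text
clock: 16.95
position: [0.557, -0.0812, 0.135]
ee_rot: [0.698, 0.716, -0.0, -0.0]
ft_force: [1.1, -1.7, 2.1]
grip_width: 0.201
grasp_force: 118.7
pos [ 0.557  -0.0812  0.135 ] yaw 91.4 slide mm [31.3 -1.8 38. ] twist -0.1 z-axis [-0. -0. -1.] F [ 1.1 -1.7  2.1] t 16.95
tilt 6.4 end y 0.206 top z at end 0.116
```

```bash
python3 -m creep '{"slide":[[-0.001,0,0.007],[-0.001,0,0.007],[-0.001,0,0.006],[-0.001,0,0.005],[0,0,0.003],[0,0,0]],"twist":[0,0,0,0,0,0]}'
python3 - <<'E'
from h import *
tool([.5544,-.05,.097],91.5);foot()
E
```

```text
clock: 17.75
position: [0.5573, -0.0849, 0.1073]
ee_rot: [0.698, 0.716, 0.0, 0.0]
ft_force: [-0.1, -2.7, 1.8]
grip_width: 0.211
grasp_force: 116.9
pos [ 0.5573 -0.0849  0.1073] yaw 91.4 slide mm [35.  -2.1 10.3] twist -0.1 z-axis [ 0. -0. -1.] F [-0.1 -2.7  1.8] t 17.75
tilt 1.1 end y 0.204 top z at end 0.118
```

```bash
python3 -m creep '{"slide":[[0,0,0.002],[0,0,0.002],[0,0,0.001],[0,0,0]],"twist":[0,0,0,0]}'
python3 - <<'E'
from h import *
tool([.5544,-.05,.097],91.5);foot()
E
```

```text
clock: 18.3
position: [0.5572, -0.0848, 0.1022]
ee_rot: [0.698, 0.716, -0.0, -0.0]
ft_force: [1.0, -1.5, 1.2]
grip_width: 0.208
grasp_force: 115.9
pos [ 0.5572 -0.0848  0.1022] yaw 91.5 slide mm [34.9 -1.9  5.2] twist -0.0 z-axis [-0. -0. -1.] F [ 1.  -1.5  1.2] t 18.3
tilt 0.6 end y 0.206 top z at end 0.118
```

```bash
python3 -m creep '{"slide":[[0,0,0.001],[0,0,0.0015],[0,0,0]],"twist":[0,0,0]}' 0 120
python3 -m creep '{"slide":[[0,0,-0.003],[0,0,-0.006],[0,0,-0.008],[0,0,-0.008],[0,0,0],[0,0,0]],"twist":[0,0,0,0,0,0]}'
python3 - <<'E'
from h import *
tool([.5544,-.05,.197],91.5);foot()
E
```

```text
clock: 18.73
position: [0.5573, -0.0848, 0.0998]
ee_rot: [0.698, 0.716, 0.0, 0.0]
ft_force: [0.6, -3.2, 2.4]
grip_width: 0.205
grasp_force: 117.5
clock: 19.48
position: [0.5571, -0.0849, 0.1247]
ee_rot: [0.698, 0.716, -0.0, -0.0]
ft_force: [-0.1, 1.1, -2.9]
grip_width: 0.207
grasp_force: 117.4
pos [ 0.5571 -0.0849  0.1247] yaw 91.5 slide mm [ 34.9  -1.9 -72.3] twist -0.0 z-axis [-0. -0. -1.] F [-0.1  1.1 -2.9] t 19.475
tilt 2.0 end y 0.207 top z at end 0.131
```

```bash
python3 -m creep '{"slide":[[0,0,0],[0,0,0],[0,0,0],[0,0,0],[0,0,0],[0,0,0],[0,0,0],[0,0,0]],"twist":[0,0,0,0,0,0,0,0]}'
python3 - <<'E'
from h import *
tool([.5544,-.05,.197],91.5);foot();foot();
p,d=manip.camera("side");W=pts("side",d);s=p.max(2).astype(int)-p.min(2)
m=(abs(W[...,0]-.556)<.012)&(W[...,1]<-.05)&(W[...,1]>-.115)&(W[...,2]>.1)&(W[...,2]<.16)
q=W[m]
for i in range(-115,-50,8):
    k=q[(q[:,1]>i/1e3)&(q[:,1]<i/1e3+.008)]
    if len(k)>2: print(i,np.median(k[:,2]).round(4),len(k))
E
```

```text
clock: 20.52
position: [0.5573, -0.0848, 0.1248]
ee_rot: [0.698, 0.716, 0.0, 0.0]
ft_force: [-0.7, -0.2, -2.1]
grip_width: 0.2
grasp_force: 117.4
pos [ 0.5573 -0.0848  0.1248] yaw 91.5 slide mm [ 34.8  -2.  -72.2] twist -0.0 z-axis [ 0. -0. -1.] F [-0.7 -0.2 -2.1] t 20.525
tilt 2.1 end y 0.206 top z at end 0.131
tilt 2.2 end y 0.206 top z at end 0.131
-99 0.1331 173
-91 0.1439 24
-83 0.1435 30
-75 0.143 26
-67 0.1427 18
-59 0.1425 15
```

The tilt holds steady at 2.1°, which is springback after unloading. I'll shift 40 mm so the gripped end is over the hatch opening, over-rotate slightly against the resting foot, and lift.

```bash
python3 -m creep '{"slide":[[0.01,0,0],[0.012,0,0],[0.012,0,0],[0.006,0,0],[0,0,0.006],[0,0,0.007],[0,0,0.007],[0,0,0.005]],"twist":[0,0,0,0,0,0,0,0]}'
python3 -m creep '{"slide":[[0,0,0.005],[0,0,0.003],[0,0,0.003],[0,0,0]],"twist":[0,0,0,0]}'
python3 -c "
from h import *
tool([.5544,-.05,.197],91.5);foot()"
python3 -m creep '{"slide":[[0,0,-0.004],[0,0,-0.008],[0,0,-0.012],[0,0,-0.012],[0,0,-0.012],[0,0,0],[0,0,0]],"twist":[0,0,0,0,0,0,0]}'
python3 -c "
from h import *
tool([.5544,-.05,.197],91.5);foot();foot()"
```

```text
clock: 21.68
position: [0.5564, -0.0453, 0.0994]
ee_rot: [0.698, 0.716, 0.0, 0.0]
ft_force: [0.1, -2.6, 2.8]
grip_width: 0.2
grasp_force: 118.3
clock: 22.18
position: [0.5563, -0.0447, 0.0887]
ee_rot: [0.698, 0.716, 0.0, 0.0]
ft_force: [1.0, -2.2, 2.1]
grip_width: 0.203
grasp_force: 117.3
pos [ 0.5563 -0.0447  0.0887] yaw 91.5 slide mm [  -5.2   -2.1 -108.3] twist -0.0 z-axis [ 0.  0. -1.] F [ 1.  -2.2  2.1] t 22.175
tilt -2.2 end y 0.23 top z at end 0.120
clock: 23.1
position: [0.5561, -0.0449, 0.1366]
ee_rot: [0.698, 0.716, -0.0, -0.0]
ft_force: [-0.8, -0.9, -2.9]
grip_width: 0.2
grasp_force: 117.3
pos [ 0.5561 -0.0449  0.1366] yaw 91.5 slide mm [ -5.1  -1.8 -60.4] twist -0.0 z-axis [-0. -0. -1.] F [-0.8 -0.9 -2.9] t 23.1
tilt -1.4 end y 0.229 top z at end 0.159
tilt -1.4 end y 0.229 top z at end 0.159
```

The tilt is 1.4°, close to level. I'll raise it to 100 mm above the shelf and move back from the rack a little.

```bash
python3 -m creep '{"slide":[[-0.005,0,-0.007],[-0.007,0,-0.012],[-0.007,0,-0.012],[-0.006,0,-0.012],[0,0,-0.01],[0,0,-0.006],[0,0,-0.003],[0,0,0]],"twist":[0,0,0,0,0,0,0,0]}'
python3 -m creep '{"slide":[[0,0,0],[0,0,0],[0,0,0],[0,0,0]],"twist":[0,0,0,0]}'
python3 - <<'E'
from h import *
tool([.5544,-.05,.197],91.5);foot();foot()
p,d=manip.camera("side");t,_=manip.camera("top")
cv2.imwrite("pics/f.png",np.hstack([cv2.resize(p[60:320,120:380],(400,400)),cv2.resize(t[110:280,80:420],(400,400))]))
E
```

```text
clock: 24.2
position: [0.5568, -0.0696, 0.1988]
ee_rot: [0.698, 0.716, -0.0, -0.0]
ft_force: [-0.3, -0.4, -2.5]
grip_width: 0.205
grasp_force: 117.4
clock: 24.7
position: [0.5569, -0.0697, 0.1988]
ee_rot: [0.698, 0.716, -0.0, 0.0]
ft_force: [0.3, 0.5, -1.8]
grip_width: 0.206
grasp_force: 117.4
pos [ 0.5569 -0.0697  0.1988] yaw 91.5 slide mm [19.8 -2.   1.8] twist -0.0 z-axis [-0. -0. -1.] F [ 0.3  0.5 -1.8] t 24.7
tilt -2.0 end y 0.219 top z at end 0.194
tilt -2.4 end y 0.219 top z at end 0.195
```

View pics/f.png

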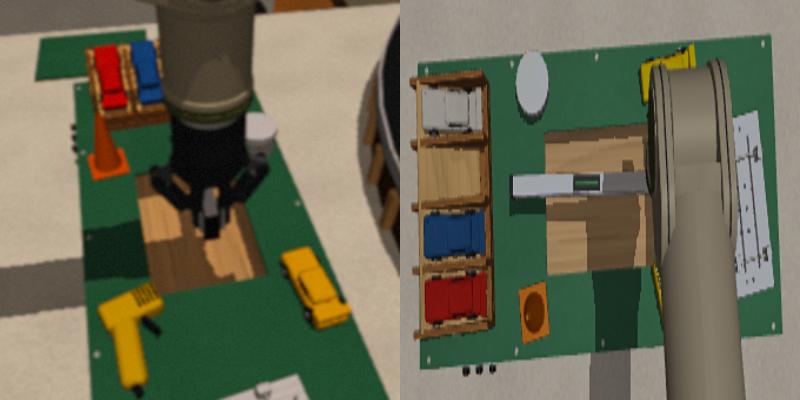

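The scene is undisturbed, but the fit near its height cutoff looks doubtful, so I'll recheck the bar profile.

```bash
python3 - <<'E'
from h import *
p,d=manip.camera("top");W=pts("top",d);s=p.max(2).astype(int)-p.min(2)
m=(abs(W[...,0]-.553)<.009)&(W[...,2]>.15)&(W[...,1]<.25)&(W[...,2]<.26)
q=W[m]
for i in range(-20,240,20):
    k=q[(q[:,1]>i/1e3)&(q[:,1]<i/1e3+.02)]
    if len(k)>2: print(i+10,np.median(k[:,2]).round(4),k[:,2].std().round(4),len(k),np.median(k[:,0]).round(3))
print(q[:,1].max())
E
```

```text
-10 0.2203 0.0017 72 0.553
10 0.2207 0.0017 70 0.552
30 0.2209 0.002 64 0.553
50 0.2218 0.0019 63 0.553
70 0.2222 0.0016 63 0.552
90 0.223 0.0018 49 0.552
110 0.2225 0.0018 54 0.55
130 0.2236 0.002 53 0.551
150 0.2237 0.002 45 0.551
170 0.2243 0.0018 41 0.55
190 0.2243 0.0021 45 0.55
210 0.2245 0.0021 41 0.549
230 0.226 0.001 4 0.548
0.22099535330035677
```

The bar is level within about 1.1°, and its underside is 104 mm above the shelf. One small trim, then I hand in.

```bash
python3 -m creep '{"slide":[[0,0,0.002],[0,0,0.002],[0,0,0],[0,0,0],[0,0,0],[0,0,0]],"twist":[0,0,0,0,0,0]}'; python3 -c "
from workcell import manip
print(manip.hand_in())"
```

```text
clock: 25.7
position: [0.5569, -0.0698, 0.1949]
ee_rot: [0.698, 0.716, -0.0, 0.0]
ft_force: [1.2, -0.1, -2.8]
grip_width: 0.205
grasp_force: 117.4
the job is handed in; nothing more can be done
None
```

The job is handed in at 25.7 s with the level out of the well and held still in the gripper, within about 1° of level and about 100 mm above the shelf top; I saw nothing else shifted, and the hand-in returned no verdict.

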